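Dust the specimen case and hold its lid half open

ROBOT

A 6-joint arm with a two-finger parallel gripper is mounted at the origin on a cart in front of the work surface, level with it; the furniture and walls round the work are solid. World frame = base frame: x ahead of the robot, y to its left, z up, the work surface at z = 0. Lengths are in m, angles in rad, forces in N, time in s.
With the tool pointing down it reaches from about 0.35 to 0.775 m from the base axis. Payload 7.3 kg.
Tool frame: the origin (TCP) lies at the centre of the arm's flange, where the gripper is bolted on; the fingertips stand 178 mm ahead of it and the grasp point (between the pads) lies 159 mm ahead of it; z points along the fingers, y is the line along which they close (so a half turn about z gives the same grasp; the last joint's range is limited). The gripper opens to 92 mm and grips with 3 to 60 N. Pads are 19 mm wide; open, the fingers measure 130 mm over their backs; the gripper's body (75 mm by 190 mm) begins 47 mm behind the grasp point.
Start: joints at [-1.447, 0.342, 1.524, -0, 1.275, -0.146], TCP at [0.14, -0.506, 0.405] pointing down, gripper open.
Joint ranges: [-2.53, 2.53], [-0.77, 2.02], [0.04, 2.7], [-1, 4.14], [0.28, 2.66], [-3.11, 3.11]. Speed limits (rad/s): [2.57, 2.57, 3.14, 3.14, 3.14, 3.14].

INTERFACE

Orientations are given as [roll, pitch, yaw] about the fixed x, y, z axes, in that order (R = Rz(yaw) Ry(pitch) Rx(roll)).
In Python, from cell import robot gives the robot as it stands.
- The arm moves only by the tool shift_gripper, called after "Emit:" as name(argument=value, ...) on one line, values as JSON. Schema: {"type":"object","properties":{"deltas":{"type":"array","items":{"type":"number"},"minItems":6,"maxItems":48},"jaw":{"type":"number"},"grip_n":{"type":"number"},"only":{"type":"string"},"quiet":{"type":"boolean"},"lines":{"type":"string"}},"required":["deltas"],"additionalProperties":false}. deltas is one flat list of numbers that holds 1 to 8 rows one after another, with no inner brackets; each row has 6 numbers: dx, dy, dz in normalised numbers (1 is 0.75 m), then a rotation vector rx, ry, rz in fractions of the full range, 1 being 45 degrees; each row shifts and turns the commanded pose from where the row before left it, along the tool's axes as they then stand; what a row does not reach is not made up. A row lasts 1/12 s, in which the tool goes at most 0.0417 m and 0.125 rad, less where a joint would pass 70% of its speed; a pose out of reach is approached as far as the arm can. jaw is the finger opening in m, set as the call begins (left out keeps the last). The fingers move at their own pace and stop on an object; grip_n is the grip in N (left out, the last holds). Time passes only in rows, so rows that do not move let the fingers close. The tool returns the time, the measured TCP pose, the force, the opening and the grip force at its end. only (a regular expression) keeps the lines of the reply that match it, lines (a string "A,B") keeps lines A to B, and quiet returns only ok. Input that does not fit is refused with a message, and nothing moves.
- robot.observe(): the state, without advancing time (a new reading comes with each control period).
- robot.read_camera(name): name is "scene" or "top" or "wrist"; returns a dict with "image" (400x640x3 uint8, red, green, blue), "fx", "fy", "cx", "cy" (pixels), "k1" (the pictures are not rectified: a ray, as slopes to the right and down, at radius r is drawn at 1 + k1 r^2 times it, then the intrinsics apply), "pose" (4x4, takes a point from camera to world coordinates). Camera axes: x right, y down, z forward; pixel columns grow to the right and rows downward; lengths in m; the calibration is good to about 2 mm. A picture is of the moment at which its call begins. There is no depth.
- robot.hand_in(): hands the job in; it is judged then, once.
The state is a dict: "time": time; "qpos": joint angles; "qvel": joint speeds; "joint_efforts": joint torques, N m; "tool_pos": TCP position; "tool_rot": TCP orientation; "contact_force": force on the tool from outside, world axes, zero at the start; "torque": the same for the moment, N m; "opening": finger opening in m; "grip_force": force on a finger pad.
Only numpy, scipy, OpenCV 4.12 (cv2) and the standard library are available. Lean on these libraries where they do the work, as an engineer would, in place of code of your own. Each camera call takes 0.05 s, during which the arm holds its last target. There are 200 camera calls.

TASK

Take the brush from the table and, with its long side lying across the lid of the closed specimen case, brush the lid from its left end to its right end, pressing lightly all the way; then stand the brush back on the table, bristles down, and let go of it. Then raise the lid, which has a pull tab at its front, to 45 degrees without letting it drop, and finish while still holding it there: it has no stay and falls shut if let go. Leave the other stones around the case where they are.

Things in the scene. Friction and masses are not known exactly. Their poses are not given: they have to be found in the camera images.
- case: Low wooden specimen case, 110 mm deep (x), 150 mm long (y), 50 mm high without lid, fixed; origin under its centre at table height. Its -x side is the front (toward the robot, turned up to 0.3 rad), +y the left end, z up. Its lid is hinged along the top of the back (+x) side and has a brass pull tab at the front. The stones inside are fixed; leave them.
- lid (a joint): Lid angle, rad: 0 closed (level, resting on the case), grows as the front rises; 0.785 is 45 degrees, stop at 1.75. No stay, latch or spring: below 1.5 it falls shut by its own weight (lid and tab about 0.18 kg, about 1 N to lift at the tab).
- lid_hinge (a point): Point on the hinge line, middle of the case's top back edge, 50 mm above the table; fixed to the case, axes as the case's. The lid turns about the case's y axis through this point.
- lid_top (a point): Centre of the lid's flat upper face, 58 mm above the table when closed; moves with the lid. Axes: x to the back, y to the left end, z out of the face. The lid is a flat rigid plate 110 mm (x) by 150 mm (y), 8 mm thick: wooden frame 14 mm wide round a clear pane; nothing stands up from it.
- lid_tab (a point): Grip point on the brass pull tab, a bar 14 mm wide (lid's y), 12 mm thick (z), sticking out 50 mm forward from the middle of the lid's front edge. The point is mid-bar, 32 mm in front of that edge: 142 mm in front of the hinge line and 4 mm above it when closed (54 mm above the table). Grip it across its width from above; it can turn between the fingers as the lid rises.
- brush: Grey scrubbing brush with a bow handle on top, 30 mm wide (its x), 86 mm long (its y), 55 mm high, about 70 g; stands on its bristles on the table, origin at the middle of the bristle ends, z up. Rigid: its shape is solid, the bristles do not give. Take it from above across its width, by the handle and upper body.
- crystal_tower: Bystander: clear six-sided crystal tower, 25 x 24 mm, 104 mm high, standing upright; origin at the centre of its foot.
- pink_stone: Bystander: pink polished palm stone, 56 x 62 x 30 mm; origin at the centre of its underside.
- blue_stone: Bystander: pale blue polished palm stone, 47 x 61 x 30 mm; origin at the centre of its underside.
Mind the look-alikes: they are no part of the job. What is shaped like the brush but purple or red is not meant.

How it is judged:
By the outcome, as a careful person would: the job done as asked, in the order asked, and still so for the second after the job is handed in, while the arm keeps its last pose, push and grip.
It also fails if it takes over 72 s, if anything falls off the work surface, if the arm or the gripper's body presses on something with over 40 N, if the wrist force passes 120 N, or if a joint passes its speed limit or range.

## Working session

There is one attempt and no reset: what is moved stays moved. The work goes in short steps, Python scripts to look and compute and a tool call to move; the robot and the scene stay as the last step left them, time stands still between calls to the robot, and variables do not carry over. Pictures are saved under pics/ and viewed, at most 10 in all, crops included, and the job is handed in when it is done.

```bash
mkdir -p pics; ls; cat > h.py <<'E'
import numpy as np, cv2
from cell import robot
def ray(c,u,v):
    d=np.array([(u-c["cx"])/c["fx"],(v-c["cy"])/c["fy"]]); s=d.copy()
    for _ in range(20): s=d/(1+c["k1"]*(s@s))
    P=np.array(c["pose"]); return P[:3,3],P[:3,:3]@np.array([s[0],s[1],1.])
def onz(c,u,v,z):
    o,d=ray(c,u,v); return o+d*(z-o[2])/d[2]
def proj(c,p):
    P=np.array(c["pose"]); q=P[:3,:3].T@(np.array(p)-P[:3,3]); s=q[:2]/q[2]; s=s*(1+c["k1"]*(s@s))
    return np.array([c["fx"]*s[0]+c["cx"],c["fy"]*s[1]+c["cy"]])
E
python3 - <<'E'
from h import *
import pickle
for n in ["scene","top"]:
    c=robot.read_camera(n); pickle.dump(c,open(n+".pkl","wb"))
    cv2.imwrite(f"pics/{n}0.png",c["image"][...,::-1]); print(n,c["fx"],c["k1"],np.round(c["pose"],3).tolist())
print(robot.observe())
E
```

```text
pics
scene 378.79662424286164 -0.032509937021820194 [[-0.862, -0.286, 0.418, 0.136], [-0.506, 0.446, -0.739, 0.621], [0.025, -0.848, -0.529, 0.541], [0.0, 0.0, 0.0, 1.0]]
top 401.40708140018353 0.03522970046345647 [[0.015, -0.993, 0.12, 0.406], [-0.999, -0.011, 0.037, -0.036], [-0.035, -0.12, -0.992, 1.04], [0.0, 0.0, 0.0, 1.0]]
{'time': 0.1, 'qpos': array([-1.44701394e+00,  3.42673278e-01,  1.52493966e+00,  7.48827285e-06,
        1.27535870e+00, -1.46044403e-01]), 'qvel': array([-0.00030061, -0.00162778, -0.00283644, -0.00039577, -0.00070131,
       -0.00094499]), 'joint_efforts': array([ 3.31514180e-03, -4.32002699e+01, -2.44694406e+01,  7.20115146e-02,
        5.26158081e-02, -5.59295825e-05]), 'tool_pos': array([ 0.13993186, -0.50588772,  0.40409743]), 'tool_rot': array([-3.14022939e+00, -2.07762528e-04,  2.69824465e-01]), 'contact_force': array([-0.10859321,  0.67733102,  0.11259833]), 'torque': array([ 0.02512701, -0.00399077,  0.05107821]), 'grip_force': 0.0, 'opening': 0.09209520446535252}
```

View pics/top0.png

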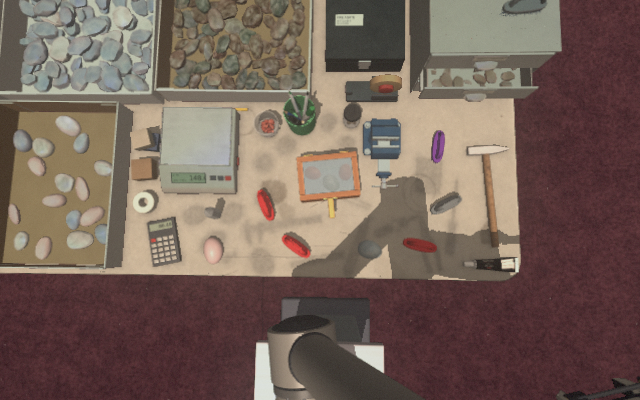

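View pics/scene0.png

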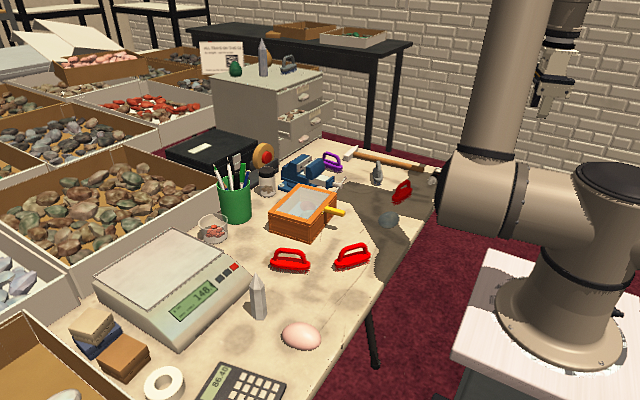

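Top view: the grey brush is at (445,204). The look-alikes are purple at (438,147) and red at (266,204), (296,245) and (420,245). The grey palm stone at (370,248) and the drawer handle are not brushes. I choose the grey one at (445,204). The case is at (329,176), with its tab at (332,208). Next I check a crop and measure.

```bash
python3 - <<'E'
from h import *
import pickle
c=pickle.load(open("top.pkl","rb")); im=c["image"]; hsv=cv2.cvtColor(im,cv2.COLOR_RGB2HSV)
# lid orange
m=((hsv[...,0]<16)&(hsv[...,1]>140)&(hsv[...,2]>90)).astype(np.uint8); b=np.zeros_like(m); b[140:212,290:368]=1
cn=max(cv2.findContours(m*b,0,2)[0],key=cv2.contourArea)
print("lidrect px",cv2.boxPoints(cv2.minAreaRect(cn)).round(1).tolist())
P=np.array([onz(c,*p[0],.058)[:2] for p in cn],np.float32)
r=cv2.minAreaRect(P);print("lid",r)
m=((hsv[...,0]>20)&(hsv[...,0]<32)&(hsv[...,1]>130)&(hsv[...,2]>150)).astype(np.uint8);b[:]=0;b[196:222,322:342]=1
v,u=np.nonzero(m*b);print("tab px",u.min(),u.max(),v.min(),v.max());T=np.array([onz(c,x,y,.06)[:2] for x,y in zip(u,v)],np.float32);print("tab",cv2.minAreaRect(T))
# brush
crop=im[180:232,415:475]; h2=cv2.resize(crop,None,fx=6,fy=6,interpolation=cv2.INTER_CUBIC)
s=pickle.load(open("scene.pkl","rb"))["image"][140:240,240:440]
s2=cv2.resize(s,(624,312))
out=np.zeros((312,360+400,3),np.uint8); out[:,:360]=h2; out[:200,360:]=cv2.resize(s,(400,200))
cv2.imwrite("pics/crop1.png",out[...,::-1])
print(im[204,440:452].tolist(), im[190,440].tolist(),im[215,440].tolist(), im[220,470].tolist())
E
```

```text
lidrect px [[297.70001220703125, 157.60000610351562], [320.79998779296875, 155.3000030517578], [321.20001220703125, 158.6999969482422], [298.0, 161.0]]
lid ((0.6062798500061035, 0.028519008308649063), (0.008589181117713451, 0.058050502091646194), 6.286555767059326)
tab px 330 333 199 216
tab ((0.4835548400878906, -0.028010694310069084), (0.041696712374687195, 0.007337414193898439), 0.7066941857337952)
[[86, 78, 74], [80, 74, 70], [80, 75, 68], [97, 92, 83], [128, 122, 112], [129, 123, 112], [140, 135, 124], [139, 134, 124], [140, 134, 124], [141, 133, 122], [139, 130, 120], [138, 131, 122]] [190, 170, 145] [204, 181, 152] [204, 182, 154]
```

View pics/crop1.png

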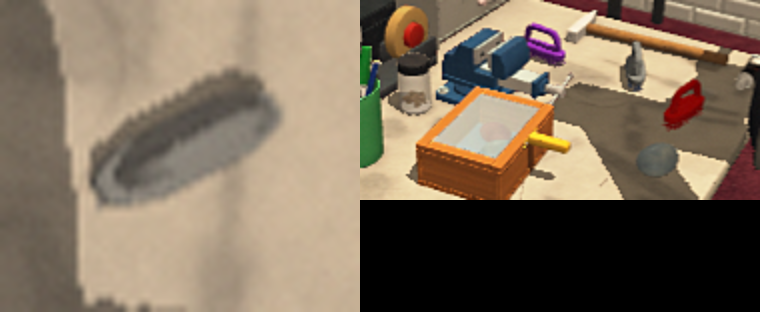

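The crop confirms it: a grey bow-handled brush, lying about 25° off in the image at top (445,204). I'll take the rough position now, then refine it with the wrist camera.

```bash
cat >> h.py <<'E'
from scipy.spatial.transform import Rotation as Ro
def tool():
    o=robot.observe(); return np.array(o["tool_pos"]),Ro.from_euler("xyz",o["tool_rot"])
def go(p,rpy):
    "tool-axis shift and rotvec to reach the pose"
    t,R=tool(); return (R.inv().apply(np.array(p)-t)).round(4),(R.inv()*Ro.from_euler("xyz",rpy)).as_rotvec().round(4)
E
python3 - <<'E'
from h import *
import pickle
c=pickle.load(open("top.pkl","rb"))
a,b=onz(c,431,211,.0),onz(c,460,198,.0);print("brush",onz(c,446,205,.02),"axis yaw",np.arctan2(*(b-a)[[1,0]]))
print("lid corners",[onz(c,*p,.058)[:2].round(3).tolist() for p in [(297,154),(357,150),(361,197),(302,202)]])
w=robot.read_camera("wrist");t,R=tool()
P=np.array(w["pose"]);print("cam in tool",R.inv().apply(P[:3,3]-t).round(4),(R.inv()*Ro.from_matrix(P[:3,:3])).as_matrix().round(3).tolist(),w["fx"],w["k1"])
b=onz(c,446,205,.02)
print(R.inv().apply(b-t))
E
```

```text
brush [ 0.49673287 -0.31536432  0.02      ] axis yaw -1.1348140123743267
lid corners [[0.617, 0.06], [0.628, -0.09], [0.51, -0.1], [0.496, 0.045]]
cam in tool [ 0.0706 -0.0007  0.0214] [[0.0, -0.966, -0.259], [1.0, 0.0, -0.001], [0.001, -0.259, 0.966]] 284.0454096909347 -0.0040911494471189075
[ 0.39461053 -0.08814702  0.38437893]
```

The manual's scale: shifts go in shares of 0.75 m and turns go in shares of 45 degrees. Converting my numbers, 0.04 m / 0.75 = 0.0533, -0.009 m / 0.75 = -0.012.

Emit:
shift_gripper(deltas=[0.0533,-0.012,0,0,0,0,0.0533,-0.012,0,0,0,0,0.0533,-0.012,0,0,0,0,0.0533,-0.012,0,0,0,0,0.0533,-0.012,0,0,0,0,0.0533,-0.012,0,0,0,0,0.0533,-0.012,0,0,0,0,0.0533,-0.012,0,0,0,0])

```text
time: 0.82
tool_pos: [0.4307, -0.3499, 0.4046]
tool_rot: [-3.141, 0.0, 0.27]
contact_force: [-0.3, -0.3, 0.1]
opening: 0.0916
grip_force: 0.0
```

Emit:
shift_gripper(deltas=[0.0467,-0.0107,0.02,0,0,0,0.0467,-0.0107,0.02,0,0,0,0,0,0.0267,0,0,0,0,0,0,0,0,0,0,0,0,0,0,0])

```text
time: 1.23
tool_pos: [0.4922, -0.317, 0.3537]
tool_rot: [-3.139, 0.002, 0.271]
contact_force: [0.2, 0.1, -0.1]
opening: 0.0916
grip_force: 0.0
```

```bash
python3 - <<'E'
from h import *
import pickle
w=robot.read_camera("wrist");pickle.dump(w,open("w1.pkl","wb"));cv2.imwrite("pics/w1.png",w["image"][...,::-1])
E
```

```text
(no output)
```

View pics/w1.png

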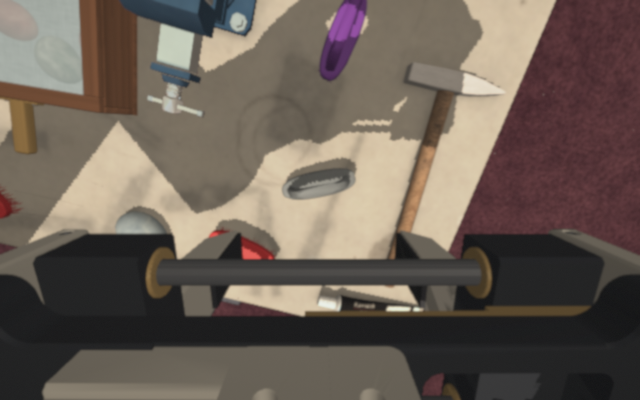

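```bash
python3 - <<'E'
from h import *
import pickle
w=pickle.load(open("w1.pkl","rb"));im=w["image"];hsv=cv2.cvtColor(im,cv2.COLOR_RGB2HSV)
m=((hsv[...,1]<48)).astype(np.uint8);b=np.zeros_like(m);b[155:210,270:370]=1
m=cv2.morphologyEx(m*b,cv2.MORPH_CLOSE,np.ones((5,5)))
cn=max(cv2.findContours(m,0,2)[0],key=cv2.contourArea);print(cv2.boundingRect(cn),cv2.contourArea(cn))
for z in (0,.025,.05):
    Q=np.array([onz(w,*p[0],z)[:2] for p in cn],np.float32);r=cv2.minAreaRect(Q);print(z,r)
B=cv2.boxPoints(r);e=B[1]-B[0],B[2]-B[1];l=max(e,key=np.linalg.norm);print("long yaw",np.arctan2(l[1],l[0]))
v,u=np.nonzero(m);Q=np.array([onz(w,x,y,.025)[:2] for x,y in zip(u,v)]);print(Q.mean(0));ev=np.linalg.eigh(np.cov(Q.T))[1][:,1];print("pca",np.arctan2(ev[1],ev[0]))
E
```

```text
(282, 167, 74, 33) 1641.0
0 ((0.4962327182292938, -0.31355899572372437), (0.03200700879096985, 0.08887267857789993), 27.196788787841797)
0.025 ((0.5010331869125366, -0.31234505772590637), (0.0295981764793396, 0.08218405395746231), 27.19694709777832)
0.05 ((0.5058335661888123, -0.311131089925766), (0.02718930132687092, 0.07549546658992767), 27.1967830657959)
long yaw -1.0961229
[ 0.50150769 -0.31292502]
pca 2.0488395503245407
```

Wrist view: the brush is centred near (319,181), with its long axis at yaw -1.09. I turn the hand and descend partway.

Converted, 0.01 m / 0.75 = 0.0133, 0.12 rad / 0.7854 = 0.1528.

Emit:
shift_gripper(deltas=[0,0,0.0133,0,0,0.1528,0,0,0.0133,0,0,0.1528,0,0,0.0133,0,0,0.1528,0,0,0.0133,0,0,0.1528,0,0,0.0133,0,0,0.1528,0,0,0.0133,0,0,0.1528,0,0,0,0,0,0.1528,0,0,0,0,0,0.1528], jaw=0.07)

```text
time: 1.95
tool_pos: [0.4915, -0.3186, 0.2958]
tool_rot: [3.141, -0.001, -0.698]
contact_force: [-0.2, 0.4, 1.1]
opening: 0.0701
grip_force: 0.0
```

Emit:
shift_gripper(deltas=[0,0,0,0,0,0.1528,0,0,0,0,0,0.1528,0,0,0,0,0,0.1528,0,0,0,0,0,0.056,0,0,0,0,0,0,0,0,0,0,0,0])

```text
time: 2.45
tool_pos: [0.4919, -0.3183, 0.2961]
tool_rot: [-3.141, -0.002, -1.094]
contact_force: [0.6, -0.4, 0.4]
opening: 0.07
grip_force: 0.0
```

```bash
python3 - <<'E'
from h import *
print(go([.498,-.313,.20],[np.pi,0,-1.093]))
w=robot.read_camera("wrist");im=w["image"];hsv=cv2.cvtColor(im,cv2.COLOR_RGB2HSV)
cv2.imwrite("pics/w2.png",im[...,::-1])
E
```

```text
(array([-0.0021, -0.0078,  0.0961]), array([-0.0007, -0.0022, -0.0011]))
```

View pics/w2.png

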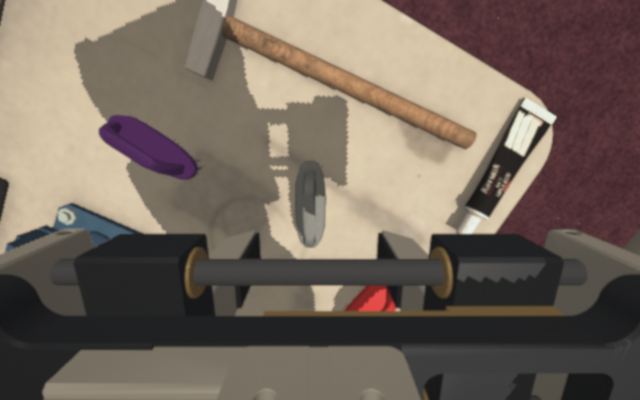

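Wrist view: the brush is upright in the image, from (310,160) to (311,247), between the finger columns. I check its centre from these ends.

```bash
python3 - <<'E'
from h import *
w=robot.read_camera("wrist");t,R=tool()
for z in (0,.02,.05):
  a,b=onz(w,310,160,z),onz(w,311,247,z);print(z,((a+b)/2).round(4),np.linalg.norm(a-b).round(4),R.inv().apply((a+b)/2-t).round(4))
E
```

```text
0 [ 0.4971 -0.3083  0.    ] 0.0904 [-0.0065 -0.0087  0.2956]
0.02 [ 0.4991 -0.3135  0.02  ] 0.0838 [-0.001  -0.0082  0.2756]
0.05 [ 0.5021 -0.3212  0.05  ] 0.0739 [ 0.0073 -0.0073  0.2456]
```

Converted, 0.03 m / 0.75 = 0.04, -0.008 m / 0.75 = -0.0107.

Emit:
shift_gripper(deltas=[-0.0027,-0.0107,0.0267,0,0,0,0,0,0.04,0,0,0,0,0,0.04,0,0,0,0,0,0.0267,0,0,0,0,0,0,0,0,0,0,0,0,0,0,0], jaw=0.07)

```text
time: 3.05
tool_pos: [0.4984, -0.3119, 0.1944]
tool_rot: [3.141, 0.002, -1.094]
contact_force: [0.3, 0.5, 0.9]
opening: 0.0703
grip_force: 0.0
```

Emit:
shift_gripper(deltas=[0,0,0,0,0,0,0,0,0,0,0,0,0,0,0,0,0,0,0,0,0,0,0,0,0,0,0,0,0,0,0,0,0,0,0,0,0,0,0,0,0,0,0,0,0,0,0,0], jaw=0, grip_n=20)

```text
time: 3.72
tool_pos: [0.4986, -0.3118, 0.1949]
tool_rot: [-3.142, -0.0, -1.094]
contact_force: [-0.7, 0.6, 1.6]
opening: 0.0278
grip_force: 19.5
```

The brush is gripped at 27.8 mm opening. I lift it, turn back and go over to the case to measure it.

Converted, -0.04 m / 0.75 = -0.0533, -0.03 m / 0.75 = -0.04, -0.12 rad / 0.7854 = -0.1528.

Emit:
shift_gripper(deltas=[0,0,-0.04,0,0,0,0,0,-0.0533,0,0,0,0,0,-0.0533,0,0,0,0,0,-0.0533,0,0,-0.1528,0,0,-0.04,0,0,-0.1528,0,0,0,0,0,-0.1528,0,0,0,0,0,-0.1528,0,0,0,0,0,-0.1528])

```text
time: 4.38
tool_pos: [0.4985, -0.3117, 0.3754]
tool_rot: [3.141, -0.001, -0.488]
contact_force: [-0.3, 0.4, -0.9]
opening: 0.0277
grip_force: 19.2
```

Emit:
shift_gripper(deltas=[0,0,0,0,0,-0.1528,0,0,0,0,0,-0.1528,0,0,0,0,0,-0.1528,0,0,0,0,0,-0.1528,0,0,0,0,0,-0.1451,0,0,0,0,0,0,0,0,0,0,0,0])

```text
time: 4.97
tool_pos: [0.4985, -0.3118, 0.3745]
tool_rot: [-3.141, 0.0, 0.096]
contact_force: [-0.1, 0.9, -0.8]
opening: 0.0274
grip_force: 19.2
```

```bash
python3 - <<'E'
from h import *
print(go([.50,-.03,.38],[np.pi,0,0.1]))
E
```

```text
(array([ 0.0286, -0.2803, -0.0055]), array([-0.0003,  0.0004, -0.0036]))
```

Converted, -0.04 m / 0.75 = -0.0533, 0.004 m / 0.75 = 0.0053.

Emit:
shift_gripper(deltas=[0.0053,-0.0533,0,0,0,0,0.0053,-0.0533,0,0,0,0,0.0053,-0.0533,0,0,0,0,0.0053,-0.0533,0,0,0,0,0.0053,-0.0533,0,0,0,0,0.0053,-0.0533,0,0,0,0,0.0053,-0.0533,0,0,0,0,0,0,0,0,0,0])

```text
time: 5.63
tool_pos: [0.4978, -0.0246, 0.3748]
tool_rot: [-3.139, 0.0, 0.102]
contact_force: [-1.1, -0.0, -1.2]
opening: 0.0276
grip_force: 19.2
```

Emit:
shift_gripper(deltas=[0,0,0,0,0,0,0,0,0,0,0,0])

```text
time: 5.8
tool_pos: [0.4986, -0.0306, 0.3748]
tool_rot: [3.141, -0.0, 0.099]
contact_force: [-0.2, -1.2, -0.9]
opening: 0.0273
grip_force: 19.2
```

```bash
python3 - <<'E'
from h import *
import pickle
w=robot.read_camera("wrist");pickle.dump(w,open("w3.pkl","wb"));cv2.imwrite("pics/w3.png",w["image"][...,::-1])
E
```

```text
(no output)
```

View pics/w3.png

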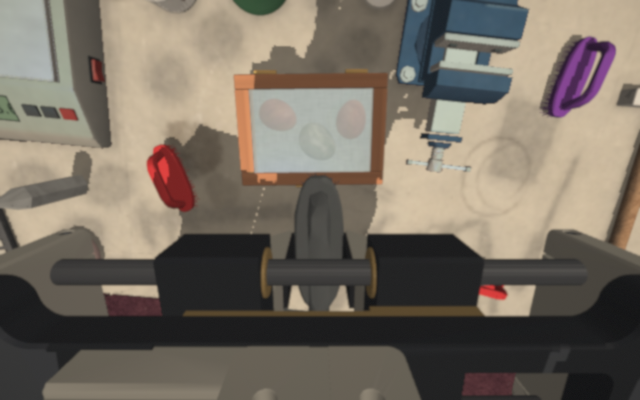

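Wrist view: lid corners near (236,75), (385,73), (383,184) and (243,185). The held brush is at (319,200) and its far end hides the tab. The vise is to the right of and behind the case, from (405,0) to (470,170).

```bash
python3 - <<'E'
from h import *
import pickle
w=pickle.load(open("w3.pkl","rb"));im=w["image"];hsv=cv2.cvtColor(im,cv2.COLOR_RGB2HSV)
m=((hsv[...,0]<16)&(hsv[...,1]>115)&(hsv[...,2]>40)).astype(np.uint8);b=np.zeros_like(m);b[64:200,222:400]=1
m=cv2.morphologyEx(m*b,cv2.MORPH_OPEN,np.ones((3,3)));cn=max(cv2.findContours(m,0,2)[0],key=cv2.contourArea)
h=cv2.convexHull(cn);print(cv2.approxPolyDP(h,6,True)[:,0].tolist())
Q=np.array([onz(w,*p[0],.058)[:2] for p in h],np.float32);r=cv2.minAreaRect(Q);print(r)
print(cv2.boxPoints(r).round(4).tolist())
for p in [(405,0),(405,80),(408,162),(470,170),(510,100)]: print(p,onz(w,*p,.06).round(3))
E
```

```text
[[386, 74], [380, 183], [243, 183], [235, 75]]
((0.5638918280601501, -0.015715420246124268), (0.10791747272014618, 0.14792519807815552), 6.214990139007568)
[[0.5022000074386597, 0.052000001072883606], [0.5182999968528748, -0.09510000050067902], [0.6255000233650208, -0.08340000361204147], [0.609499990940094, 0.06369999796152115]]
(405, 0) [ 0.686 -0.09   0.06 ]
(405, 80) [ 0.62  -0.101  0.06 ]
(408, 162) [ 0.543 -0.118  0.06 ]
(470, 170) [ 0.542 -0.184  0.06 ]
(510, 100) [ 0.613 -0.207  0.06 ]
```

```bash
python3 - <<'E'
from h import *
import pickle
print(go([.557,.050,.263],[np.pi,0,.1085]))
# vise height: triangulate the jaw's right-front corner
c=pickle.load(open("top.pkl","rb"));w=pickle.load(open("w3.pkl","rb"))
for pw,pt in [((510,100),(400,157)),((408,83),(364,157)),((525,5),(399,119))]:
    a,d=ray(w,*pw);e,f=ray(c,*pt);k=np.linalg.lstsq(np.c_[d,-f],e-a,rcond=None)[0];p,q=a+d*k[0],e+f*k[1];print(p.round(3),q.round(3))
E
```

```text
(array([ 0.066 , -0.0752,  0.1117]), array([ 0.0006, -0.0001, -0.0109]))
[ 0.609 -0.192  0.083] [ 0.606 -0.192  0.083]
[ 0.621 -0.11   0.042] [ 0.614 -0.108  0.04 ]
[ 0.692 -0.196  0.064] [ 0.704 -0.192  0.068]
```

Converted, 0.04 m / 0.75 = 0.0533, 0.033 m / 0.75 = 0.044, -0.011 rad / 0.7854 = -0.014.

Emit:
shift_gripper(deltas=[0.044,-0.032,0,0,0,-0.014,0.044,-0.0333,0,0,0,0,0,-0.0347,0.04,0,0,0,0,0,0.0533,0,0,0,0,0,0.04,0,0,0,0,0,0.016,0,0,0,0,0,0,0,0,0,0,0,0,0,0,0])

```text
time: 6.52
tool_pos: [0.5566, 0.0496, 0.2623]
tool_rot: [3.142, 0.001, 0.108]
contact_force: [0.3, -0.6, -0.3]
opening: 0.0276
grip_force: 19.2
```

```bash
python3 -c "
from h import *
print(go([.557,.050,.255],[np.pi,0,.1085]),robot.observe()['contact_force'])"
```

```text
(array([ 0.0005, -0.0004,  0.0073]), array([ 0.0001,  0.0012, -0.0006])) [ 0.26047585 -0.58715903 -0.27316086]
```

Converted, 0.006 m / 0.75 = 0.008, 0.001 m / 0.75 = 0.0013.

Emit:
shift_gripper(deltas=[0,0,0.008,0,0,0,0,0,0.0013,0,0,0,0,0,0,0,0,0,0,0,0,0,0,0])

```text
time: 6.85
tool_pos: [0.5564, 0.0509, 0.2565]
tool_rot: [3.141, -0.002, 0.11]
contact_force: [-0.6, 1.0, -1.0]
opening: 0.0273
grip_force: 19.2
```

Emit:
shift_gripper(deltas=[0,0,0.002,0,0,0,0,0,0,0,0,0,0,0,0,0,0,0])

```text
time: 7.1
tool_pos: [0.5561, 0.0512, 0.2544]
tool_rot: [3.141, -0.0, 0.111]
contact_force: [-0.0, 0.7, -0.7]
opening: 0.0276
grip_force: 19.2
```

Emit:
shift_gripper(deltas=[0,0,0.0013,0,0,0,0,0,0,0,0,0,0,0,0,0,0,0])

```text
time: 7.35
tool_pos: [0.5561, 0.0511, 0.2531]
tool_rot: [3.142, 0.0, 0.111]
contact_force: [0.8, 0.1, -2.2]
opening: 0.0278
grip_force: 19.2
```

Converted, 0.001 m / 0.75 = 0.0013.

Emit:
shift_gripper(deltas=[0,0,0.0013,0,0,0,0,0,0,0,0,0,0,0,0,0,0,0])

```text
time: 7.6
tool_pos: [0.5562, 0.0511, 0.2528]
tool_rot: [3.141, -0.001, 0.111]
contact_force: [-2.5, 0.3, 5.5]
opening: 0.0275
grip_force: 20.0
```

Emit:
shift_gripper(deltas=[0,0,0.0013,0,0,0,0,0,0,0,0,0,0,0,0,0,0,0])

```text
time: 7.85
tool_pos: [0.5561, 0.0512, 0.2526]
tool_rot: [3.141, -0.001, 0.111]
contact_force: [-5.0, -0.1, 12.6]
opening: 0.0276
grip_force: 20.9
```

Converted, 0.008 m / 0.75 = 0.0107, 0.004 m / 0.75 = 0.0053.

Emit:
shift_gripper(deltas=[0,0,-0.0009,0,0,0,0,0,0,0,0,0,0,0.0053,0,0,0,0,0,0.0107,0,0,0,0,0,0.0107,0,0,0,0,0,0.0107,0,0,0,0])

```text
time: 8.35
tool_pos: [0.5597, 0.0236, 0.2528]
tool_rot: [-3.141, -0.003, 0.111]
contact_force: [-0.7, 3.5, 7.4]
opening: 0.0278
grip_force: 20.2
```

Converted, 0.008 m / 0.75 = 0.0107.

Emit:
shift_gripper(deltas=[0,0.0107,0,0,0,0,0,0.0107,0,0,0,0,0,0.0107,0,0,0,0,0,0.0107,0,0,0,0])

```text
time: 8.68
tool_pos: [0.5633, -0.0083, 0.2528]
tool_rot: [-3.141, -0.002, 0.111]
contact_force: [-0.9, 4.1, 5.9]
opening: 0.0274
grip_force: 20.2
```

Emit:
shift_gripper(deltas=[0,0.0107,0,0,0,0,0,0.0107,0,0,0,0,0,0.0107,0,0,0,0,0,0.0107,0,0,0,0])

```text
time: 9.02
tool_pos: [0.5668, -0.0401, 0.2528]
tool_rot: [-3.141, -0.002, 0.111]
contact_force: [-1.0, 4.3, 7.3]
opening: 0.0277
grip_force: 20.2
```

```bash
python3 -c "
from h import *
print(go([.5712,-.082,.252],[np.pi,0,.1085]),robot.observe()['contact_force'])"
```

```text
(array([-0.0002,  0.0421,  0.0007]), array([-0.0006, -0.0022,  0.0022])) [-0.96257586  4.28894247  7.26240971]
```

Converted, 0.008 m / 0.75 = 0.0107.

Emit:
shift_gripper(deltas=[0,0.0107,0,0,0,0,0,0.0107,0,0,0,0,0,0.0107,0,0,0,0,0,0.0107,0,0,0,0])

```text
time: 9.35
tool_pos: [0.5703, -0.072, 0.2528]
tool_rot: [-3.141, -0.002, 0.111]
contact_force: [-1.5, 3.5, 7.2]
opening: 0.0276
grip_force: 20.2
```

Emit:
shift_gripper(deltas=[0,0.0053,0,0,0,0,0,0.004,0,0,0,0,0,0,0,0,0,0,0,0,0,0,0,0])

```text
time: 9.68
tool_pos: [0.5711, -0.0793, 0.2528]
tool_rot: [3.141, -0.002, 0.111]
contact_force: [-0.9, 0.2, 5.9]
opening: 0.0275
grip_force: 20.1
```

Converted, -0.04 m / 0.75 = -0.0533, -0.03 m / 0.75 = -0.04.

Emit:
shift_gripper(deltas=[0,0.0053,0,0,0,0,0,0,0,0,0,0,0,0,-0.04,0,0,0,0,0,-0.0533,0,0,0,0,0,-0.0533,0,0,0,-0.0133,0.0533,0,0,0,0,-0.0133,0.0533,0,0,0,0,-0.0133,0.0533,0,0,0,0])

```text
time: 10.35
tool_pos: [0.5544, -0.2063, 0.3627]
tool_rot: [3.14, -0.001, 0.113]
contact_force: [0.9, -0.2, -0.7]
opening: 0.0275
grip_force: 19.2
```

Emit:
shift_gripper(deltas=[-0.0133,0.0533,0,0,0,0,-0.0133,0.0533,0,0,0,0,-0.0133,0.0267,0,0,0,0,0,0,0.0533,0,0,0,0,0,0.0533,0,0,0,0,0,0.04,0,0,0,0,0,0,0,0,0,0,0,0,0,0,0])

```text
time: 11.02
tool_pos: [0.5356, -0.3083, 0.2506]
tool_rot: [-3.139, 0.003, 0.111]
contact_force: [0.1, -0.1, 0.1]
opening: 0.0276
grip_force: 19.2
```

Converted, -0.035 m / 0.75 = -0.0467, 0.03 m / 0.75 = 0.04.

Emit:
shift_gripper(deltas=[-0.0467,0,0,0,0,0,0,0,0.04,0,0,0,0,0,0.0267,0,0,0,0,0,0.004,0,0,0,0,0,0,0,0,0,0,0,0,0,0,0])

```text
time: 11.52
tool_pos: [0.5021, -0.3127, 0.2012]
tool_rot: [3.139, -0.003, 0.111]
contact_force: [0.6, -0.5, -1.0]
opening: 0.0275
grip_force: 19.2
```

Emit:
shift_gripper(deltas=[0,0,0.0013,0,0,0,0,0,0,0,0,0,0,0,0,0,0,0])

```text
time: 11.77
tool_pos: [0.5014, -0.3123, 0.199]
tool_rot: [3.14, -0.001, 0.111]
contact_force: [0.9, -0.1, -1.2]
opening: 0.0271
grip_force: 19.2
```

Converted, 0.003 m / 0.75 = 0.004.

Emit:
shift_gripper(deltas=[0,0,0.004,0,0,0,0,0,0,0,0,0,0,0,0,0,0,0])

```text
time: 12.02
tool_pos: [0.501, -0.3122, 0.1949]
tool_rot: [3.141, -0.0, 0.111]
contact_force: [0.9, 0.3, -0.4]
opening: 0.0277
grip_force: 19.2
```

Emit:
shift_gripper(deltas=[0,0,0.002,0,0,0,0,0,0,0,0,0,0,0,0,0,0,0])

```text
time: 12.27
tool_pos: [0.501, -0.3122, 0.1948]
tool_rot: [3.141, -0.0, 0.111]
contact_force: [-2.2, 2.2, 10.9]
opening: 0.0275
grip_force: 20.6
```

On the table. I release the brush, rise and go back toward the case.

Converted, -0.001 m / 0.75 = -0.0013.

Emit:
shift_gripper(deltas=[0,0,-0.0013,0,0,0,0,0,0,0,0,0,0,0,0,0,0,0,0,0,0,0,0,0,0,0,0,0,0,0,0,0,0,0,0,0,0,0,0,0,0,0], jaw=0.075)

```text
time: 12.85
tool_pos: [0.501, -0.3123, 0.1943]
tool_rot: [-3.141, 0.0, 0.111]
contact_force: [1.0, 0.4, -0.1]
opening: 0.0695
grip_force: 0.0
```

Emit:
shift_gripper(deltas=[0,0,-0.0267,0,0,0,0,0,-0.0533,0,0,0,0,0,-0.0533,0,0,0,0,0,-0.0533,0,0,0,0,0,-0.0533,0,0,0,0,0,0,0,0,0,0,0,0,0,0,0])

```text
time: 13.43
tool_pos: [0.5012, -0.3124, 0.3773]
tool_rot: [3.137, -0.004, 0.111]
contact_force: [-0.7, 0.9, -0.7]
opening: 0.0747
grip_force: 0.0
```

```bash
python3 - <<'E'
from h import *
w=robot.read_camera("wrist");c=robot.read_camera("top")
o=np.hstack([cv2.resize(w["image"],(480,300)),c["image"][100:280,250:540]][:1]);t=cv2.resize(c["image"][100:280,250:540],(480,298))
cv2.imwrite("pics/w4.png",np.vstack([o,t])[...,::-1])
print(go([.44,-.03,.375],[np.pi,0,.1085]))
E
```

```text
(array([-0.0291, -0.287 , -0.0011]), array([-0.001 ,  0.0011,  0.0024]))
```

View pics/w4.png

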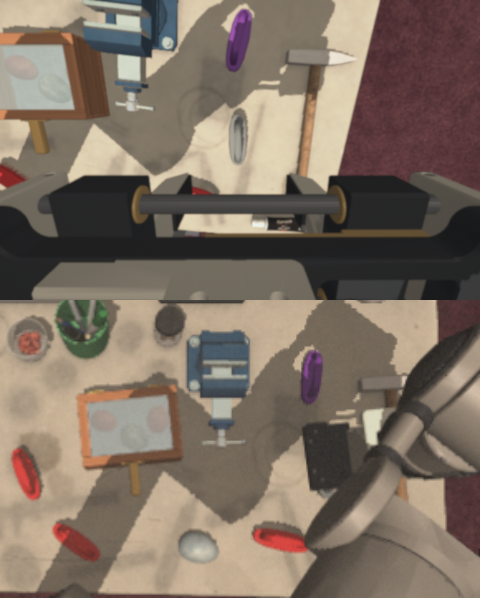

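Wrist panel: the grey brush stands at (238,137), upright and released. The tab shows at (38,135). Next I go above the tab.

Converted, -0.04 m / 0.75 = -0.0533, 0.008 m / 0.75 = 0.0107.

Emit:
shift_gripper(deltas=[0,-0.0533,0,0,0,0,0,-0.0533,0,0,0,0,0,-0.0533,0,0,0,0,0,-0.0533,0,0,0,0,0,-0.0533,0,0,0,0,0,-0.0533,0,0,0,0,0,-0.0533,0,0,0,0,0.0107,-0.016,0,0,0,0], jaw=0.05)

```text
time: 14.2
tool_pos: [0.4744, -0.0169, 0.3726]
tool_rot: [-3.139, 0.005, 0.114]
contact_force: [0.8, 0.4, 0.2]
opening: 0.0499
grip_force: 0.0
```

Emit:
shift_gripper(deltas=[0,0,0.04,0,0,0,0,0,0.04,0,0,0,0,0,0,0,0,0,0,0,0,0,0,0])

```text
time: 14.53
tool_pos: [0.476, -0.021, 0.3125]
tool_rot: [-3.14, 0.006, 0.111]
contact_force: [0.5, 0.8, 0.2]
opening: 0.0502
grip_force: 0.0
```

```bash
python3 - <<'E'
from h import *
w=robot.read_camera("wrist");im=w["image"];cv2.imwrite("pics/w5.png",im[...,::-1])
hsv=cv2.cvtColor(im,cv2.COLOR_RGB2HSV)
m=((hsv[...,0]>=16)&(hsv[...,0]<32)&(hsv[...,1]>130)).astype(np.uint8);m[240:]=0
n,l,s,ce=cv2.connectedComponentsWithStats(m)
for i in range(1,n):
    if s[i,4]>60: print(s[i],ce[i],onz(w,*ce[i],.06).round(4))
print(go([.4775,-.0249,.213],[np.pi,0,.1085]))
E
```

```text
[253  19  28   5  91] [266.74725275  20.8021978 ] [0.6136 0.033  0.06  ]
[318 172  17  55 678] [325.63569322 198.23303835] [ 0.4878 -0.0245  0.06  ]
(array([0.0006, 0.0038, 0.101 ]), array([-0.0007,  0.0023,  0.002 ]))
```

View pics/w5.png

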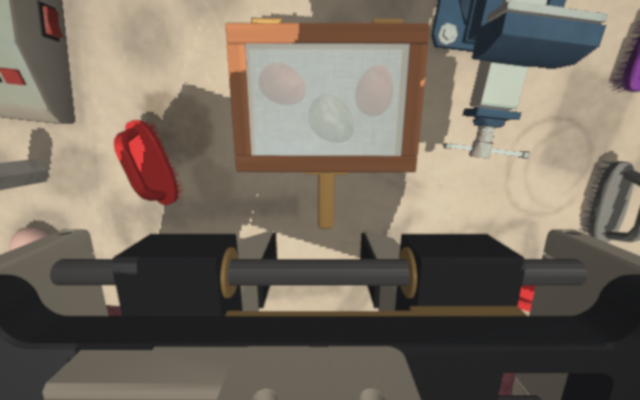

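Wrist view: the tab bar runs from (326,172) to (326,227), agreeing with the estimate within 3 mm. I descend and grip.

Converted, 0.03 m / 0.75 = 0.04, 0.004 m / 0.75 = 0.0053, 0.002 rad / 0.7854 = 0.0025.

Emit:
shift_gripper(deltas=[0.0027,0.0053,0.0267,0,0.0025,0,0,0,0.04,0,0,0,0,0,0.04,0,0,0,0,0,0.0267,0,0,0,0,0,0,0,0,0,0,0,0,0,0,0], jaw=0.05)

```text
time: 15.08
tool_pos: [0.4797, -0.0253, 0.2151]
tool_rot: [3.142, -0.002, 0.11]
contact_force: [0.1, -0.2, 0.5]
opening: 0.0498
grip_force: 0.0
```

Emit:
shift_gripper(deltas=[0,0,0,0,0,0,0,0,0,0,0,0,0,0,0,0,0,0,0,0,0,0,0,0,0,0,0,0,0,0,0,0,0,0,0,0], jaw=0, grip_n=25)

```text
time: 15.58
tool_pos: [0.4794, -0.0251, 0.2149]
tool_rot: [3.14, -0.003, 0.111]
contact_force: [-1.6, -21.3, 0.7]
opening: 0.0146
grip_force: 10.9
```

```bash
python3 - <<'E'
from h import *
t,R=tool();g=t+R.apply([0,0,.159]);print("grasp",g.round(4))
H=np.array([.6187,-.0095,.05]);xa=np.array([np.cos(.1085),np.sin(.1085),0])
v=g-H;r=np.array([v@xa,v[2]]);print("rel",r)
def pose(th):
    x=r[0]*np.cos(th)+r[1]*np.sin(th);z=-r[0]*np.sin(th)+r[1]*np.cos(th)
    Rt=R*Ro.from_rotvec([0,-th/2,0]);gg=g+xa*(x-r[0])+np.array([0,0,z-r[1]])
    return gg-Rt.apply([0,0,.159]),Rt
n=16;p,Q=pose(0)
for i in range(1,n+1):
    p2,Q2=pose(.785*i/n);print(Q.inv().apply(p2-p).round(4),(Q.inv()*Q2).as_rotvec().round(4),p2.round(3));p,Q=p2,Q2
E
```

```text
grasp [ 0.4799 -0.0253  0.0559]
rel [-0.13970265  0.00589065]
[ 0.0044  0.     -0.0068] [ 0.     -0.0245 -0.    ] [ 0.484 -0.025  0.222]
[ 0.0045  0.     -0.0068] [ 0.     -0.0245  0.    ] [ 0.488 -0.024  0.228]
[ 0.0047  0.     -0.0068] [ 0.     -0.0245  0.    ] [ 0.493 -0.024  0.235]
[ 0.0049  0.     -0.0067] [ 0.     -0.0245 -0.    ] [ 0.499 -0.023  0.241]
[ 0.005   0.     -0.0067] [ 0.     -0.0245  0.    ] [ 0.504 -0.022  0.248]
[ 0.0052  0.     -0.0067] [ 0.     -0.0245 -0.    ] [ 0.51  -0.022  0.254]
[ 0.0054  0.     -0.0067] [-0.     -0.0245  0.    ] [ 0.516 -0.021  0.259]
[ 0.0055  0.     -0.0066] [ 0.     -0.0245  0.    ] [ 0.523 -0.02   0.265]
[ 0.0057  0.     -0.0066] [ 0.     -0.0245  0.    ] [ 0.53 -0.02  0.27]
[ 0.0059  0.     -0.0065] [ 0.     -0.0245  0.    ] [ 0.537 -0.019  0.275]
[ 0.006   0.     -0.0065] [-0.     -0.0245 -0.    ] [ 0.544 -0.018  0.28 ]
[ 0.0062  0.     -0.0064] [ 0.     -0.0245  0.    ] [ 0.552 -0.017  0.285]
[ 0.0063  0.     -0.0064] [ 0.     -0.0245 -0.    ] [ 0.56  -0.016  0.289]
[ 0.0065  0.     -0.0063] [-0.     -0.0245 -0.    ] [ 0.568 -0.015  0.293]
[ 0.0067  0.     -0.0062] [ 0.     -0.0245 -0.    ] [ 0.576 -0.014  0.297]
[ 0.0068  0.     -0.0062] [ 0.     -0.0245  0.    ] [ 0.585 -0.014  0.3  ]
```

The side load is 21 N, so the hand sits a little off the bar's middle. I ease it over before lifting.

Converted, 0.001 m / 0.75 = 0.0013.

Emit:
shift_gripper(deltas=[0,0.0013,0,0,0,0,0,0.0013,0,0,0,0,0,0,0,0,0,0,0,0,0,0,0,0])

```text
time: 15.92
tool_pos: [0.4795, -0.0263, 0.2148]
tool_rot: [-3.141, -0.003, 0.111]
contact_force: [-0.9, 4.7, 5.8]
opening: 0.0139
grip_force: 25.0
```

Converted, -0.0068 m / 0.75 = -0.0091, -0.0067 m / 0.75 = -0.0089, -0.0245 rad / 0.7854 = -0.0312.

Emit:
shift_gripper(deltas=[0.0059,0,-0.0091,0,-0.0312,0,0.006,0,-0.0091,0,-0.0312,0,0.0063,0,-0.0091,0,-0.0312,0,0.0065,0,-0.0089,0,-0.0312,0])

```text
time: 16.25
tool_pos: [0.4988, -0.0242, 0.2408]
tool_rot: [-3.141, 0.098, 0.111]
contact_force: [2.6, 2.3, -2.9]
opening: 0.0142
grip_force: 25.0
```

Emit:
shift_gripper(deltas=[0,0,0,0,0,0])

```text
time: 16.33
tool_pos: [0.499, -0.0242, 0.2411]
tool_rot: [-3.141, 0.098, 0.111]
contact_force: [-1.6, 3.0, -1.5]
opening: 0.0138
grip_force: 25.0
```

Converted, -0.0067 m / 0.75 = -0.0089, -0.0066 m / 0.75 = -0.0088, -0.0245 rad / 0.7854 = -0.0312.

Emit:
shift_gripper(deltas=[0.0067,0,-0.0089,0,-0.0312,0,0.0069,0,-0.0089,0,-0.0312,0,0.0072,0,-0.0089,0,-0.0312,0,0.0073,0,-0.0088,0,-0.0312,0,0.0076,0,-0.0088,0,-0.0312,0,0.0079,0,-0.0087,0,-0.0312,0])

```text
time: 16.83
tool_pos: [0.5366, -0.0201, 0.2742]
tool_rot: [-3.14, 0.246, 0.111]
contact_force: [-0.3, 2.8, -3.1]
opening: 0.0136
grip_force: 25.0
```

Emit:
shift_gripper(deltas=[0.008,0,-0.0087,0,-0.0312,0,0.0083,0,-0.0085,0,-0.0312,0,0.0084,0,-0.0085,0,-0.0312,0,0.0087,0,-0.0084,0,-0.0312,0,0.0089,0,-0.0083,0,-0.0312,0,0.0091,0,-0.0083,0,-0.0312,0,0,0,0,0,0,0,0,0,0,0,0,0])

```text
time: 17.5
tool_pos: [0.584, -0.0148, 0.2987]
tool_rot: [-3.14, 0.393, 0.112]
contact_force: [-4.3, 1.6, 1.3]
opening: 0.0137
grip_force: 25.0
```

```bash
python3 - <<'E'
from h import *
t,R=tool();g=t+R.apply([0,0,.159]);v=g-[.6187,-.0095,.05];x=v@[np.cos(.1085),np.sin(.1085),0]
print(g.round(4),x,v[2],"angle",np.arctan2(v[2],-x)-np.arctan2(.0059,.1397),np.hypot(x,v[2]))
s=robot.read_camera("scene");c=robot.read_camera("wrist")
cv2.imwrite("pics/s6.png",np.hstack([cv2.resize(s["image"][120:300,200:460],(520,360)),cv2.resize(c["image"],(280,360))[:, :280]])[...,::-1])
E
```

```text
[ 0.5236 -0.0213  0.1517] -0.09585400487067203 0.1017468614037335 angle 0.77300307095631 0.13978703106961451
```

View pics/s6.png

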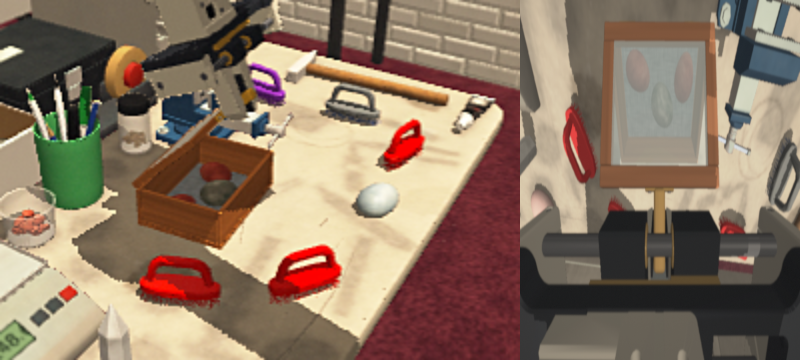

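Scene crop: the lid is up, held by the gripper at (235,110). The grey brush stands at (350,105), and the bystanders seen in the crop are where they were. I nudge the last 0.012 rad, settle and hand in.

Converted, -0.0016 m / 0.75 = -0.0021, -0.006 rad / 0.7854 = -0.0076.

Emit:
shift_gripper(deltas=[0.0021,0,-0.0021,0,-0.0076,0,0,0,0,0,0,0,0,0,0,0,0,0,0,0,0,0,0,0,0,0,0,0,0,0,0,0,0,0,0,0])

```text
time: 18.1
tool_pos: [0.5865, -0.0146, 0.3]
tool_rot: [-3.14, 0.397, 0.111]
contact_force: [-3.7, 4.2, 0.6]
opening: 0.0138
grip_force: 25.0
```

```bash
python3 - <<'E'
from h import *
t,R=tool();g=t+R.apply([0,0,.159]);v=g-[.6187,-.0095,.05];x=v@[np.cos(.1085),np.sin(.1085),0]
a=np.arctan2(v[2],-x)-np.arctan2(.0059,.1397);print(a)
if abs(a-.785)<.012: print(robot.hand_in())
E
```

```text
0.7906334150544078
the job is handed in; nothing more can be done
None
```

I brushed the lid from left to right at about 6–7 N, stood the brush back on the table and released it, and handed in at 18 s with the lid still held at about 45° (0.79 rad from the arm's position).

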